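# Clear and hold open the balanced lid of the offcut bin

## Task

The green offcut bin's lid is spring-balanced, and a red canister is standing on it. Lift the canister off by its handle and set it down gently, upright and wholly on the round cork mat, and let go of it. Then take the lid by its yellow bar, swing it up until its pointer has clearly passed the red balance bead, without letting it fly wide open, and bring it back to hold it still just below the bead, where it would drop shut by itself if let go; finish while still holding it there, and leave the spray can, wrench and copper collar where they are.

Things in the scene. Friction and masses are not known exactly. Their poses are not given: they have to be found in the camera images.
- canister: Closed red canister, white band, 76 mm diameter, 85 mm high, 0.4 to 0.7 kg, black arched handle. Origin: centre of underside, z up. Handle bar along its y axis, 12 mm thick, centre line 125 mm above origin, 56 mm clear between uprights, 34 mm clear above the canister's top. It starts on the black seat on the lid, underside 128 mm above the bench.
- canister_handle (a point): Middle of the canister's handle bar (centre line), 125 mm above its underside.
- mat: Round cork mat fixed flat on the bench, 136 mm diameter, 4 mm thick, to the left or to the right of the bin. Origin: centre of its underside, on the bench.
- bin: Green steel bin fixed to the bench, 150 (x) by 220 (y) by 110 mm high. Origin: centre of its underside; x axis points from the bar side to the far, hinge side. Hinge line along y at x = +75, z = 110 mm. At y = -124 mm stands a thin metal arc of 75 mm radius about the hinge, 188 mm above the bench at most, with a 14 mm red bead marking the balance angle.
- lid (a joint): Opening angle (rad) of the 2.2 kg grey lid: 0 shut and level, grows as the bar side swings up, stop at 1.75. Balance at 1.05, where the yellow pointer pin on its -y edge meets the red bead: below, it drops shut; above, it springs on open. Hold 'just below' = 0.82 to 1.03; 'clearly past' = above 1.12; above 1.45 = flown open. Lifting takes about 3.5 N at the bar, under 1 N near balance.
- lid_bar (a point): Middle of the lid's yellow grip bar (on its centre line), parallel to the hinge, 12 mm thick, 108 mm clear between its arms. 195 mm from the hinge line, 3 mm above hinge level when shut; 36 mm clear in front of the lid's edge, so fingers can reach down on both sides of it; it can roll between the fingers as the lid swings.
- lid_hinge (a point): Middle of the lid's hinge line, 110 mm above the bench.
- spray: Bystander: upright blue spray can, 65 mm diameter, 170 mm high, on the side of the bin where the mat is not; origin at the centre of its underside. Leave alone.
- wrench: Bystander: steel wrench lying flat on the bench at the far right of the bin. Leave alone.
- collar: Bystander: copper pipe collar, 70 mm outside diameter, 30 mm high, on the bench beyond the bin; origin at the centre of its underside. Leave alone.
There are look-alikes about, which are no part of the job. Of the things shaped like the canister, the red one is meant.

How it is judged (in metres and radians):
On the way, in this order (a step that is already met when the one before it is completed fails the run):
1. the canister has been lifted clear of the lid by the gripper, the lid still shut (height (world z) of canister above 0.15 m and contact force between the fingers and canister above 0.5 N and value of joint lid below 0.1 rad), for 0.1 s.
2. the canister stands upright on the cork mat, let go, the lid still shut (horizontal distance between canister and mat below 0.032 m and height (world z) of canister below 0.01 m and angle between canister's own z axis and vertical below 0.1 rad and linear speed of canister below 0.03 m/s and contact force between each of the arm, the fingers and canister below 0.1 N and value of joint lid below 0.1 rad), for 0.2 s.
3. the lid has been swung past its balance point (above 1.12 rad) in the gripper (value of joint lid above 1.12 rad and contact force between the fingers and lid above 0.1 N), for 0.05 s.
At the end, for the whole second after the job is handed in: The fingers hold the lid still at 0.82 to 1.03 rad (balance 1.05), after swinging it past 1.12; the canister stands released, upright (0.1 rad) and at rest on the mat within 32 mm of its centre; spray can, wrench and collar within 25 mm of their starts (value of joint lid between 0.82 and 1.03 rad and velocity of joint lid between -0.08 and 0.08 rad/s and contact force between the fingers and lid above 0.1 N and contact force between lid and canister below 0.05 N and contact force between lid and spray below 0.05 N and contact force between lid and wrench below 0.05 N and contact force between lid and collar below 0.05 N and horizontal distance between canister and mat below 0.032 m and height (world z) of canister below 0.01 m and angle between canister's own z axis and vertical below 0.1 rad and linear speed of canister below 0.03 m/s and distance of each of spray, wrench, collar from where it was at the start of the episode below 0.025 m and angle between spray's own z axis and vertical below 0.2 rad); the arm keeps its last pose, push and grip.
It fails at once if the lid flew wide open (beyond 1.45 rad) (value of joint lid above 1.45 rad).
It fails at once if the canister was tipped (more than 0.7 rad) (angle between canister's own z axis and vertical above 0.7 rad).
It fails at once if the canister was dropped onto the bench or mat (faster than 0.5 m/s within 40 mm of it) (height (world z) of canister below 0.04 m and linear speed of canister above 0.5 m/s).
It fails at once if the spray can, wrench or collar was displaced by over 25 mm or the can knocked over (distance of any of spray, wrench, collar from where it was at the start of the episode above 0.025 m or angle between spray's own z axis and vertical above 0.5 rad).
It also fails if it takes over 58 s, if anything falls off the work surface, if the arm or the gripper's body presses on something with over 40 N, if the wrist force passes 120 N, or if a joint passes its speed limit or range.

## Robot

A 6-joint arm with a two-finger parallel gripper is mounted at the origin on the work surface. World frame = base frame: x ahead of the robot, y to its left, z up, the work surface at z = 0. Lengths are in m, angles in degrees, forces in N, time in s.
With the tool pointing down it reaches from about 0.25 to 0.725 m from the base axis. Payload 9.7 kg.
Tool frame: the origin (TCP) lies between the finger pads; the fingertips stand 11 mm ahead of it and the grasp point (between the pads) lies 8 mm behind it; z points along the fingers, y is the line along which they close (so a half turn about z gives the same grasp; the last joint's range is limited). The gripper opens to 85 mm and grips with 20 to 120 N. Pads are 22 mm wide; open, the fingers measure 114 mm over their backs; the gripper's body (76 mm by 85 mm) begins 54 mm behind the grasp point. The pads swing forward as they close: fully open they stand 13 mm farther back than shut.
Start: joints at [-73.396, 4.979, 10.078, 95.1, 0, 90], TCP at [0.157, -0.527, 0.242] pointing down, gripper open.
Joint ranges: [-179.16, 179.16], [-48.56, 103.87], [-65.8, 70.77], [-126.05, 130.52], [-82.76, 87.17], [-180, 180]. Speed limits (degrees/s): [127.2, 127.2, 147.25, 180, 180, 180].

## Interface

Orientations are given as [roll, pitch, yaw] about the fixed x, y, z axes, in that order (R = Rz(yaw) Ry(pitch) Rx(roll)).
In Python, from workcell import monitor, cams, ticket gives the robot as it stands.
- The arm moves only by the tool carry_out, never from a script. Its argument "plan" is a list of rows, each an object with "travel": the shift along the world's x, y, z as a fraction of full scale, a list of three; "angular": the turn, a rotation vector about the world's x, y, z as a fraction of full scale, a list of three; "grip": the gripper's target within -1 to 1 (fully open at 1, half-way at 0, shut at -1). In form: [{"travel": [x, y, z], "angular": [ax, ay, az], "grip": grip}, ...]. A call has 1 to 8 rows; each row is the pose to reach, as a shift and turn from the pose commanded when the call began; what a row does not reach only later rows make up. Full scale, the value 1, is 300 mm for a shift and 0.5 rad for a turn. A row lasts 1/12 s, in which the tool goes at most 41.7 mm and 7.16 degrees, less where a joint would pass 70% of its speed; a pose out of reach is approached as far as the arm can. A call with a number of a shift or a turn outside -1 to 1 is refused whole. A call with a gripper value outside its range is refused whole. The fingers move at their own pace and stop on an object; "grip_force" is the grip in N (left out, the last holds). Time passes only in rows, so rows that repeat a pose let the fingers close. It gives the time, the measured TCP pose, the force, the opening and the grip force at its end, in the units of the state.
- monitor.get_obs(): the state, without advancing time (a new reading comes with each control period).
- cams.camera(name): name is "scene" or "top" or "wrist"; returns a dict with "frame" (384x512x3 uint8, red, green, blue), "mtx" (3x3 intrinsics, pixels), "dist" ([k1, k2, p1, p2, k3] as OpenCV has them; the pictures are not rectified), "view" (4x4, takes a point from world to camera coordinates); the wrist camera has in their place "T_tool_cam" (4x4, takes a point from camera to tool coordinates, whose origin is the TCP and whose axes are the flange's). Camera axes: x right, y up, looking along -z (the intrinsics and any distortion apply to the point x, -y, -z); pixel columns grow to the right and rows downward; lengths in m; the calibration is good to about 2 mm. A picture is of the moment at which its call begins: read the wrist's pose just before it. There is no depth.
- ticket.job_done(): hands the job in; it is judged then, once.
The state is a dict: "time": time; "q": joint angles; "qd": joint speeds; "joint_efforts": joint torques, N m; "ee_pos": TCP position; "tcp_rot": TCP orientation; "wrist_force": force on the tool from outside, world axes, zero at the start; "torque": the same for the moment, N m; "opening": finger opening in m; "grasp_force": force on a finger pad.
Only numpy, scipy, OpenCV 4.12 (cv2) and the standard library are available. Lean on these libraries where they do the work, as an engineer would, in place of code of your own. Each camera call takes 0.05 s, during which the arm holds its last target. There are 200 camera calls.

## Working session

There is one attempt and no reset: what is moved stays moved. The work goes in short steps, Python scripts to look and compute and a tool call to move; the robot and the scene stay as the last step left them, time stands still between calls to the robot, and variables do not carry over. Pictures are saved under pics/ and viewed, at most 10 in all, crops included, and the job is handed in when it is done.

Besides the shell and the picture viewer there is one more tool, called after "Emit:" as name(argument=value, ...) on one line, values as JSON. carry_out: Moves the arm, as the interface text tells. Its arguments: {"type":"object","properties":{"plan":{"type":"array","items":{"type":"object","properties":{"travel":{"type":"array","items":{"type":"number"}},"angular":{"type":"array","items":{"type":"number"}},"grip":{"type":"number"}}}},"grip_force":{"type":"number"}},"required":["plan"]}

```bash
mkdir -p pics; ls
cat > h.py <<'E'
import numpy as np, cv2, json
from workcell import monitor, cams, ticket
def save(n,f): cv2.imwrite(f'pics/{n}.png',cv2.cvtColor(f,cv2.COLOR_RGB2BGR))
def ray(c,px):
    u=cv2.undistortPoints(np.array([[px]],float),np.array(c['mtx'],float),np.array(c['dist'],float))[0,0]
    d=np.array([u[0],-u[1],-1.0]); V=np.array(c['view']); R=V[:3,:3]
    return -R.T@V[:3,3], R.T@d/np.linalg.norm(d)
def plane(c,px,z):
    o,d=ray(c,px); return o+d*(z-o[2])/d[2]
def tri(rs):
    A=sum(np.eye(3)-np.outer(d,d) for o,d in rs); b=sum((np.eye(3)-np.outer(d,d))@o for o,d in rs)
    p=np.linalg.solve(A,b); return p,[np.linalg.norm((np.eye(3)-np.outer(d,d))@(p-o)) for o,d in rs]
def proj(c,P):
    V=np.array(c['view']); p=V[:3,:3]@np.array(P,float)+V[:3,3]; p=p*[1,-1,-1]
    return cv2.projectPoints(p[None],np.zeros(3),np.zeros(3),np.array(c['mtx'],float),np.array(c['dist'],float))[0].ravel()
E
python3 - <<'E'
from h import *
a=cams.camera('scene');b=cams.camera('top')
o=np.hstack([a['frame'],b['frame']]); 
save('scene',a['frame']);save('top',b['frame'])
import pickle; pickle.dump((a,b),open('c0.pkl','wb'))
print(monitor.get_obs())
E
```

```text
pics
{'time': 0.1, 'q': array([-7.33956330e+01,  5.00741328e+00,  1.00373140e+01,  9.50980085e+01,
        1.95330738e-04,  9.00013360e+01]), 'qd': array([ 0.00830664,  0.0792868 ,  0.17451446, -0.17819686, -0.03695067,
        0.01414765]), 'joint_efforts': array([ 7.92045539e-04, -5.21556866e+01,  4.65655768e+01,  1.59081013e-02,
        4.45883177e-05, -1.62470502e-05]), 'ee_pos': array([ 0.15711483, -0.52688127,  0.24164404]), 'tcp_rot': array([-1.79931892e+02, -1.93742515e-04,  1.66030308e+01]), 'wrist_force': array([-0.61444436, -0.40440436,  0.07792407]), 'torque': array([ 0.03942591, -0.0003272 ,  0.00107847]), 'grasp_force': 0.0, 'opening': 0.0852678962920521}
```

View pics/scene.png

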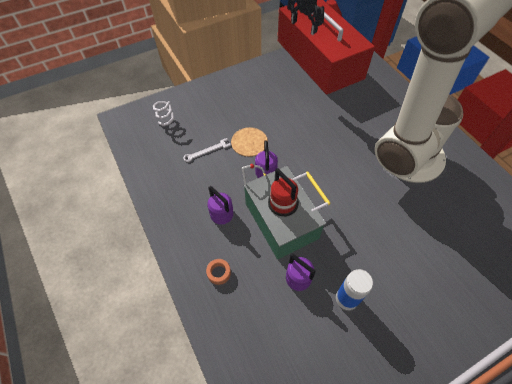

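View pics/top.png

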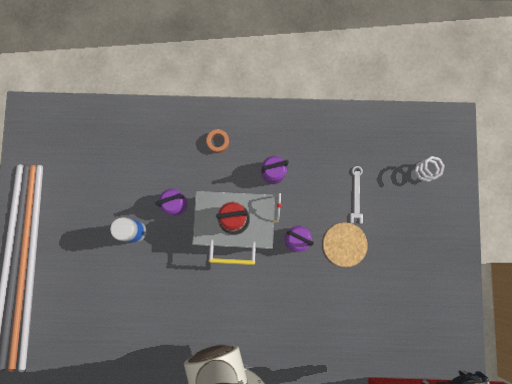

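The scene view shows the bin at about (285,205) with the red canister at (284,195). In the top view the red canister is at (233,216), the yellow bar at (232,261), the mat at (345,244), the spray can at (128,230) and the collar at (218,141).

Canister-shaped candidates in the top view are red (233,216) and purple (173,202), (274,170) and (299,239). The red one with a white band, standing on the lid, fits the description. I'll confirm it in an enlarged crop and measure.

Run:
```python
from h import *
import pickle; a,b=pickle.load(open('c0.pkl','rb'))
def blob(c,lo,hi,box):
    x0,y0,x1,y1=box; h=cv2.cvtColor(c['frame'],cv2.COLOR_RGB2HSV); m=np.zeros(h.shape[:2],np.uint8)
    m[y0:y1,x0:x1]=cv2.inRange(h,lo,hi)[y0:y1,x0:x1]
    n,l,s,ce=cv2.connectedComponentsWithStats(m); i=1+np.argmax(s[1:,4]); return ce[i],s[i],(l==i).astype(np.uint8)
for nm,lo,hi,B1,B2 in [('bar',(22,140,120),(33,255,255),(300,165,335,210),(200,250,265,270)),('mat',(8,80,90),(24,255,255),(225,120,275,160),(315,215,375,275)),
   ('handle',(0,0,0),(180,255,45),(268,165,302,195),(212,200,252,222))]:
    r=[]
    for c,B in((a,B1),(b,B2)):
        ce,s,m=blob(c,lo,hi,B); rr=cv2.minAreaRect(cv2.findNonZero(m)); print(nm,ce.round(1),s,[np.round(v,1) for v in rr]); r.append(ray(c,ce))
    p,e=tri(r); print(nm,p.round(4),np.round(e,4))
    if nm=='bar': print('bar top ends z.113',[plane(b,q,.119).round(4) for q in cv2.boxPoints(rr)])
    if nm=='handle': print([plane(b,q,.259).round(4) for q in cv2.boxPoints(rr)])
    if nm=='mat': print(plane(a,blob(a,lo,hi,B1)[0],.004),plane(b,ce,.004))
print('spray',plane(b,(124,230),.17),'purple',[plane(b,q,.125) for q in((299,239),(274,170),(173,202))], 'lid corners',[plane(b,q,.115) for q in((196,192),(275,193),(273,248),(193,245))])
A=cv2.resize(a['frame'][130:250,220:350],None,fx=3,fy=3,interpolation=2);T=cv2.resize(b['frame'][160:280,180:310],None,fx=3,fy=3,interpolation=2)
save('crop',np.hstack([A,T]))
```

```text
bar [317.5 187.9] [307 172  23  32 126] [array([317.4, 187.9]), array([38. ,  3.5]), np.float64(54.5)]
bar [231.7 261. ] [209 258  46   6 163] [array([231.5, 260.9]), array([45.1,  3.9]), np.float64(3.1)]
bar [0.4277 0.0083 0.1097] [0.0009 0.0009]
bar top ends z.113 [array([0.4249, 0.0717, 0.119 ]), array([0.4358, 0.0715, 0.119 ]), array([ 0.4323, -0.0561,  0.119 ]), array([ 0.4215, -0.0557,  0.119 ])]
mat [248.4 141.4] [231 127  37  30 806] [array([248.7, 141.3]), array([29.9, 34.3]), np.float64(58.0)]
mat [344.8 244.4] [ 323  222   45   45 1563] [array([345., 244.]), array([44., 44.]), np.float64(90.0)]
mat [ 0.4877 -0.3363 -0.0023] [0.0011 0.0011]
[ 0.49069723 -0.3323312   0.004     ] [ 0.4866289 -0.3344269  0.004    ]
handle [285.3 180.6] [275 169  21  26 134] [array([284.5, 182. ]), array([30.4,  9.2]), np.float64(45.0)]
handle [217.5 217.5] [217 217   2   2   2] [array([217.5, 217.5]), array([1.4, 0. ]), np.float64(-135.0)]
handle [0.5504 0.033  0.2699] [0.0138 0.0138]
[array([0.5389, 0.0408, 0.259 ]), array([0.5389, 0.0408, 0.259 ]), array([0.5414, 0.0435, 0.259 ]), array([0.5414, 0.0435, 0.259 ])]
spray [0.5057863  0.30353025 0.17      ] purple [array([ 0.49527228, -0.18145991,  0.125     ]), array([ 0.69161148, -0.10685622,  0.125     ]), array([0.59118414, 0.18025574, 0.125     ])] lid corners [array([0.6230103 , 0.11681548, 0.115     ]), array([ 0.62606518, -0.11153572,  0.115     ]), array([ 0.46813986, -0.10887206,  0.115     ]), array([0.4706221 , 0.11913189, 0.115     ])]
```

View pics/crop.png

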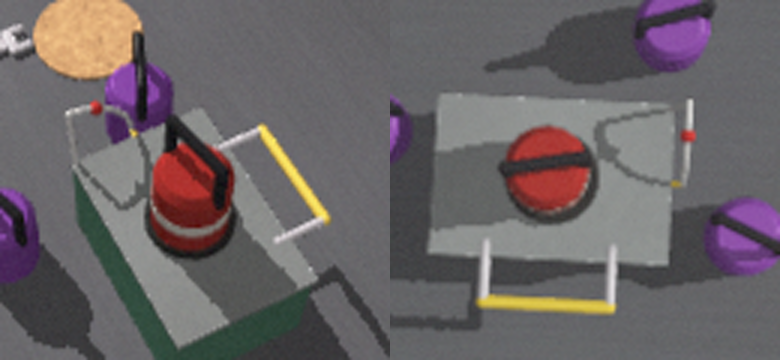

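The crop confirms it: the red canister with the white band stands on the black seat of the lid, and the others are purple. The handle's middle is near scene (285.7,178.7) and top (231.8,214.5), with ends at top (217,216.3) and (246.7,212.7).

Run:
```python
from h import *
import pickle; a,b=pickle.load(open('c0.pkl','rb'))
p,e=tri([ray(a,(285.7,178.7)),ray(b,(231.8,214.5))]);print('handle',p,e)
L,R=plane(b,(217,216.3),.259),plane(b,(246.7,212.7),.259);print(L,R)
ang=np.degrees(np.arctan2(*(L-R)[1::-1]));print('handle dir',ang)
for q in [(96,107),]: print('bead',plane(b,(180+298/3,160+135/3),.185))
```

```text
handle [0.54912517 0.00671225 0.24636294] [np.float64(0.0009371104882317417), np.float64(0.0009371104882318022)]
[0.54319443 0.04351744 0.259     ] [ 0.55447201 -0.03256539  0.259     ]
handle dir 98.43142601874236
bead [ 0.58427914 -0.12052137  0.185     ]
```

Emit:
carry_out(plan=[{"travel":[0.05,0.1,0.1],"angular":[0,0,0.15]},{"travel":[0.12,0.2,0.2],"angular":[0,0,0.3]},{"travel":[0.2,0.3,0.3],"angular":[0,0,0.45]},{"travel":[0.28,0.4,0.393],"angular":[0,0,0.6]},{"travel":[0.36,0.5,0.393],"angular":[0,0,0.8]},{"travel":[0.436,0.593,0.393],"angular":[0,0,0.953]},{"travel":[0.436,0.593,0.393],"angular":[0,0,0.953]}])

```text
invalid input
```

Emit:
carry_out(plan=[{"travel":[0.07,0.1,0],"angular":[0,0,0.16]},{"travel":[0.15,0.2,0],"angular":[0,0,0.32]},{"travel":[0.23,0.3,0],"angular":[0,0,0.48]},{"travel":[0.3,0.4,0],"angular":[0,0,0.64]},{"travel":[0.37,0.5,0],"angular":[0,0,0.8]},{"travel":[0.436,0.593,0],"angular":[0,0,0.953]},{"travel":[0.436,0.593,0],"angular":[0,0,0.953]}])

```text
invalid input
```

Emit:
carry_out(plan=[{"travel":[0.07,0.1,0],"angular":[0,0,0.16]},{"travel":[0.15,0.2,0],"angular":[0,0,0.32]},{"travel":[0.23,0.3,0],"angular":[0,0,0.48]},{"travel":[0.3,0.4,0],"angular":[0,0,0.64]},{"travel":[0.37,0.5,0],"angular":[0,0,0.8]},{"travel":[0.436,0.593,0],"angular":[0,0,0.953]},{"travel":[0.436,0.593,0],"angular":[0,0,0.953]},{"travel":[0.436,0.593,0],"angular":[0,0,0.953]}])

```text
invalid input
```

```bash
cat >> h.py <<'E'
from scipy.spatial.transform import Rotation as Ro
def wrist():
    o=monitor.get_obs(); c=cams.camera('wrist'); T=np.eye(4)
    T[:3,:3]=Ro.from_euler('xyz',o['tcp_rot'],degrees=True).as_matrix(); T[:3,3]=o['ee_pos']
    c['view']=np.linalg.inv(T@np.array(c['T_tool_cam'])); return o,c
E
python3 - <<'E'
from h import *
import pickle
o,c=wrist(); pickle.dump(c,open('w1.pkl','wb')); save('w1',c['frame']); print(o['ee_pos'],o['tcp_rot'],o['q'],c['T_tool_cam'])
E
```

```text
[ 0.15711483 -0.52688127  0.24164404] [-1.79931892e+02 -1.93742515e-04  1.66030308e+01] [-7.33956330e+01  5.00741328e+00  1.00373140e+01  9.50980085e+01
  1.95330738e-04  9.00013360e+01] [[ 5.69288381e-04  9.66305856e-01  2.57395938e-01  6.54404776e-02]
 [ 9.99999766e-01 -4.52515754e-04 -5.12904852e-04  7.07134524e-04]
 [-3.79147244e-04  2.57396170e-01 -9.66305887e-01 -1.32138994e-01]
 [ 0.00000000e+00  0.00000000e+00  0.00000000e+00  1.00000000e+00]]
```

View pics/w1.png

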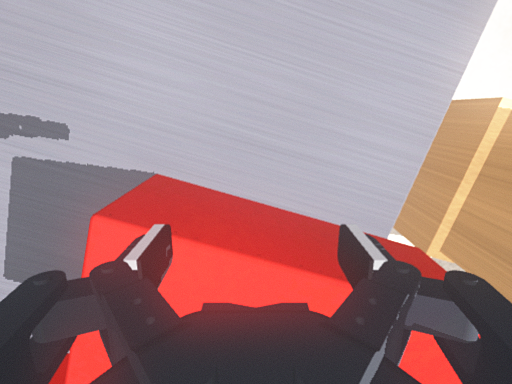

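The moves were refused, probably because "grip" is missing from the rows. The picture therefore shows the start pose, with a red box below the gripper. I'll retry with grip.

Emit:
carry_out(plan=[{"travel":[0.0,0.05,0.13],"angular":[0,0,0.1],"grip":1},{"travel":[0.1,0.17,0.26],"angular":[0,0,0.3],"grip":1},{"travel":[0.2,0.3,0.35],"angular":[0,0,0.45],"grip":1},{"travel":[0.28,0.4,0.393],"angular":[0,0,0.6],"grip":1},{"travel":[0.36,0.5,0.393],"angular":[0,0,0.8],"grip":1},{"travel":[0.436,0.593,0.393],"angular":[0,0,0.953],"grip":1},{"travel":[0.436,0.593,0.393],"angular":[0,0,0.953],"grip":1}])

```text
time: 0.73
ee_pos: [0.2896, -0.3465, 0.3613]
tcp_rot: [179.9, -0.0, 44.3]
wrist_force: [-0.4, -0.3, -0.0]
opening: 0.0855
grasp_force: 0.0
```

Emit:
carry_out(plan=[{"travel":[0.07,0.1,0],"angular":[0,0,0.16],"grip":1},{"travel":[0.15,0.2,0],"angular":[0,0,0.32],"grip":1},{"travel":[0.23,0.3,0],"angular":[0,0,0.48],"grip":1},{"travel":[0.3,0.4,0],"angular":[0,0,0.64],"grip":1},{"travel":[0.37,0.5,0],"angular":[0,0,0.8],"grip":1},{"travel":[0.436,0.593,0],"angular":[0,0,0.95],"grip":1},{"travel":[0.436,0.593,0],"angular":[0,0,0.95],"grip":1}])

```text
time: 1.32
ee_pos: [0.4211, -0.1673, 0.3595]
tcp_rot: [-180.0, -0.1, 71.7]
wrist_force: [1.0, -0.7, -0.8]
opening: 0.0853
grasp_force: 0.0
```

Emit:
carry_out(plan=[{"travel":[0.07,0.1,0],"angular":[0,0,0.16],"grip":1},{"travel":[0.15,0.2,0],"angular":[0,0,0.32],"grip":1},{"travel":[0.23,0.3,0],"angular":[0,0,0.48],"grip":1},{"travel":[0.3,0.4,0],"angular":[0,0,0.64],"grip":1},{"travel":[0.37,0.5,0],"angular":[0,0,0.8],"grip":1},{"travel":[0.436,0.593,0],"angular":[0,0,0.95],"grip":1},{"travel":[0.436,0.593,0],"angular":[0,0,0.95],"grip":1},{"travel":[0.436,0.593,0],"angular":[0,0,0.95],"grip":1}])

```text
time: 1.98
ee_pos: [0.5502, 0.0078, 0.3589]
tcp_rot: [-179.9, -0.0, 98.5]
wrist_force: [-0.4, -0.1, -0.6]
opening: 0.0855
grasp_force: 0.0
```

Run:
```python
from h import *
import pickle
o,c=wrist(); pickle.dump(c,open('w1.pkl','wb')); save('w2',c['frame']); print(o['ee_pos'],o['tcp_rot'],o['q'].round(1),proj(c,(.549,.0067,.253)))
```

```text
[0.55021984 0.00783135 0.35889389] [-1.79869331e+02 -1.08918363e-02  9.84605858e+01] [  0.8  10.   29.  109.2  -0.   82.4] [252.8589077  184.90126149]
```

View pics/w2.png

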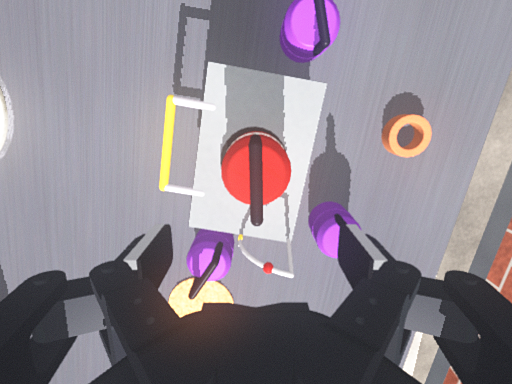

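The wrist view shows the red canister's handle running from (256,137) to (257,222), the bar from (171,97) to (164,189), and the purple decoy at (210,255) next to the mat.

Run:
```python
from h import *
import pickle; a,b=pickle.load(open('c0.pkl','rb')); w=pickle.load(open('w1.pkl','rb'))
p,e=tri([ray(a,(285.7,178.7)),ray(b,(231.8,214.5)),ray(w,(256.5,180))]);print('handle',p,e)
L,R=plane(w,(256,137),.256),plane(w,(257,222),.256);print(L,R,(L+R)/2,np.degrees(np.arctan2(*(L-R)[1::-1])))
h=cv2.cvtColor(w['frame'],cv2.COLOR_RGB2HSV); m=cv2.inRange(h,(22,140,120),(33,255,255)); m[:,200:]=0;m[:80]=0;m[200:]=0
ce,sz,an=cv2.minAreaRect(cv2.findNonZero(m)); q=cv2.boxPoints((ce,sz,an)); print(ce,sz,an)
p,e=tri([ray(a,(317.4,187.9)),ray(b,(231.6,261)),ray(w,ce)]);print('bar',p,e)
P=[plane(w,x,.113) for x in q]; print(P)
h=cv2.cvtColor(w['frame'],cv2.COLOR_RGB2HSV)
for n,x in(('lidcorners',[(208,63),(326,83),(295,241),(190,226)]),): print(n,[plane(w,y,.115).round(4) for y in x])
```

```text
handle [0.55017063 0.00803662 0.24701818] [np.float64(0.0014016998259074884), np.float64(0.001971283357986928), np.float64(0.002632108383875848)]
[0.54540648 0.04940599 0.256     ] [ 0.55780299 -0.0268079   0.256     ] [0.55160473 0.01129905 0.256     ] 99.2384933760644
(167.40890502929688, 141.16131591796875) (8.729448318481445, 92.59951782226562) 4.830420017242432
bar [0.42808269 0.00962975 0.11000128] [np.float64(0.0008692398090326922), np.float64(0.001681773403353948), np.float64(0.0022536955416079976)]
[array([ 0.42200916, -0.05427171,  0.113     ]), array([0.42473199, 0.07276042, 0.113     ]), array([0.43602898, 0.07353134, 0.113     ]), array([ 0.43432432, -0.05352964,  0.113     ])]
lidcorners [array([0.4741, 0.1186, 0.115 ]), array([0.6266, 0.1172, 0.115 ]), array([ 0.6284, -0.1077,  0.115 ]), array([ 0.4711, -0.1068,  0.115 ])]
```

Emit:
carry_out(plan=[{"travel":[0.003,0.005,-0.09],"angular":[0,0,0],"grip":1},{"travel":[0.003,0.005,-0.18],"angular":[0,0,0],"grip":1},{"travel":[0.003,0.005,-0.26],"angular":[0,0,0],"grip":1},{"travel":[0.003,0.005,-0.32],"angular":[0,0,0],"grip":1},{"travel":[0.003,0.005,-0.36],"angular":[0,0,0],"grip":1},{"travel":[0.003,0.005,-0.385],"angular":[0,0,0],"grip":1},{"travel":[0.003,0.005,-0.385],"angular":[0,0,0],"grip":0.3},{"travel":[0.003,0.005,-0.385],"angular":[0,0,0],"grip":0}], grip_force=40)

```text
time: 2.7
ee_pos: [0.5502, 0.0074, 0.2455]
tcp_rot: [180.0, 0.0, 98.3]
wrist_force: [1.2, 0.1, 0.7]
opening: 0.0637
grasp_force: 0.0
```

Emit:
carry_out(plan=[{"travel":[0,0,0],"angular":[0,0,0],"grip":-0.4},{"travel":[0,0,0],"angular":[0,0,0],"grip":-0.7},{"travel":[0,0,0],"angular":[0,0,0],"grip":-1},{"travel":[0,0,0],"angular":[0,0,0],"grip":-1},{"travel":[0,0,0],"angular":[0,0,0],"grip":-1},{"travel":[0,0,0],"angular":[0,0,0],"grip":-1}])

```text
time: 3.2
ee_pos: [0.5507, 0.0082, 0.2452]
tcp_rot: [179.9, 0.0, 98.3]
wrist_force: [-0.1, -0.5, 4.3]
opening: 0.0104
grasp_force: 38.9
```

Emit:
carry_out(plan=[{"travel":[0,0,0.02],"angular":[0,0,0],"grip":-1},{"travel":[0,0,0.05],"angular":[0,0,0],"grip":-1},{"travel":[0,0,0.09],"angular":[0,0,0],"grip":-1},{"travel":[0,0,0.14],"angular":[0,0,0],"grip":-1},{"travel":[0,0,0.2],"angular":[0,0,0],"grip":-1},{"travel":[0,0,0.23],"angular":[0,0,0],"grip":-1},{"travel":[0,0,0.23],"angular":[0,0,0],"grip":-1},{"travel":[0,0,0.23],"angular":[0,0,0],"grip":-1}])

```text
time: 3.87
ee_pos: [0.5507, 0.0082, 0.3138]
tcp_rot: [180.0, 0.0, 98.3]
wrist_force: [-0.5, -0.5, -4.5]
opening: 0.0103
grasp_force: 39.0
```

Run:
```python
from h import *
print(monitor.get_obs())
a=cams.camera('scene');b=cams.camera('top')
A=cv2.resize(a['frame'][110:250,220:350],None,fx=3,fy=3,interpolation=2);T=cv2.resize(b['frame'][150:290,180:310],None,fx=3,fy=3,interpolation=2)
save('lift',np.hstack([A,T]))
```

```text
{'time': 3.8667, 'q': array([8.48917154e-01, 7.44121510e+00, 2.08624533e+01, 1.03409735e+02,
       1.23455320e-03, 8.25122459e+01]), 'qd': array([-0.03677457,  0.27874623, -2.06640285, -0.67817203, -0.09587973,
        0.10592797]), 'joint_efforts': array([ 1.63682646e-03, -5.72181487e+01,  4.90108716e+01,  3.06719597e-01,
        3.12795841e-03,  3.09783654e-04]), 'ee_pos': array([0.55068255, 0.00816563, 0.31379402]), 'tcp_rot': array([1.79988433e+02, 2.75075422e-04, 9.83366714e+01]), 'wrist_force': array([-0.45188658, -0.54700599, -4.46643793]), 'torque': array([-0.04867187, -0.0168477 , -0.00239069]), 'grasp_force': 39.043938517570496, 'opening': 0.010290892954734596}
```

View pics/lift.png

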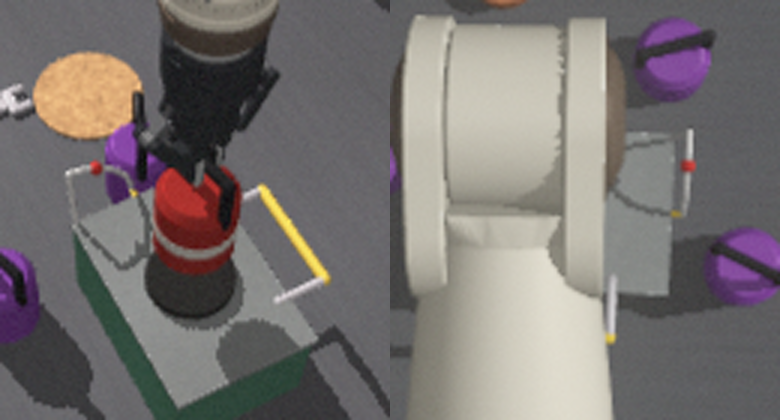

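The lid is still shut and the canister hangs upright from the gripper, clear of the seat. Next I carry it to the mat at about (0.488, -0.334).

Emit:
carry_out(plan=[{"travel":[0,0,0.05],"angular":[0,0,0],"grip":-1},{"travel":[0,-0.03,0.1],"angular":[0,0,0],"grip":-1},{"travel":[-0.01,-0.09,0.13],"angular":[0,0,0],"grip":-1},{"travel":[-0.03,-0.17,0.14],"angular":[0,0,0],"grip":-1},{"travel":[-0.05,-0.26,0.14],"angular":[0,0,0],"grip":-1},{"travel":[-0.07,-0.35,0.14],"angular":[0,0,0],"grip":-1},{"travel":[-0.09,-0.44,0.14],"angular":[0,0,0],"grip":-1},{"travel":[-0.11,-0.53,0.14],"angular":[0,0,0],"grip":-1}])

```text
time: 4.63
ee_pos: [0.5169, -0.152, 0.3547]
tcp_rot: [-179.9, -0.0, 98.3]
wrist_force: [0.2, -0.7, -4.5]
opening: 0.0104
grasp_force: 39.4
```

Emit:
carry_out(plan=[{"travel":[-0.015,-0.09,0],"angular":[0,0,0],"grip":-1},{"travel":[-0.035,-0.18,0],"angular":[0,0,0],"grip":-1},{"travel":[-0.055,-0.27,0],"angular":[0,0,0],"grip":-1},{"travel":[-0.07,-0.36,0],"angular":[0,0,0],"grip":-1},{"travel":[-0.08,-0.44,0],"angular":[0,0,0],"grip":-1},{"travel":[-0.09,-0.51,0],"angular":[0,0,0],"grip":-1},{"travel":[-0.095,-0.56,0],"angular":[0,0,0],"grip":-1},{"travel":[-0.1,-0.61,0],"angular":[0,0,0],"grip":-1}])

```text
time: 5.3
ee_pos: [0.4871, -0.3349, 0.3548]
tcp_rot: [-179.9, -0.1, 98.3]
wrist_force: [1.5, 0.0, -4.3]
opening: 0.0105
grasp_force: 39.4
```

Emit:
carry_out(plan=[{"travel":[0,0,-0.05],"angular":[0,0,0],"grip":-1},{"travel":[0,0,-0.16],"angular":[0,0,0],"grip":-1},{"travel":[0,0,-0.28],"angular":[0,0,0],"grip":-1},{"travel":[0,0,-0.4],"angular":[0,0,0],"grip":-1},{"travel":[0,0,-0.52],"angular":[0,0,0],"grip":-1},{"travel":[0,0,-0.62],"angular":[0,0,0],"grip":-1},{"travel":[0,0,-0.7],"angular":[0,0,0],"grip":-1},{"travel":[0,0,-0.73],"angular":[0,0,0],"grip":-1}])

```text
time: 5.97
ee_pos: [0.486, -0.3326, 0.1321]
tcp_rot: [-179.7, -0.2, 98.4]
wrist_force: [-0.3, 1.0, -5.2]
opening: 0.0108
grasp_force: 39.4
```

Run:
```python
from h import *
import pickle
o,w=wrist(); a=cams.camera('scene'); print(o['ee_pos'],o['wrist_force'])
A=cv2.resize(a['frame'][90:190,200:300],None,fx=4,fy=4,interpolation=2)
save('mat',np.hstack([A,cv2.resize(w['frame'],(400,400))]))
```

```text
[ 0.48604954 -0.33258356  0.13211162] [-0.34157496  1.0296936  -5.24817079]
```

View pics/mat.png

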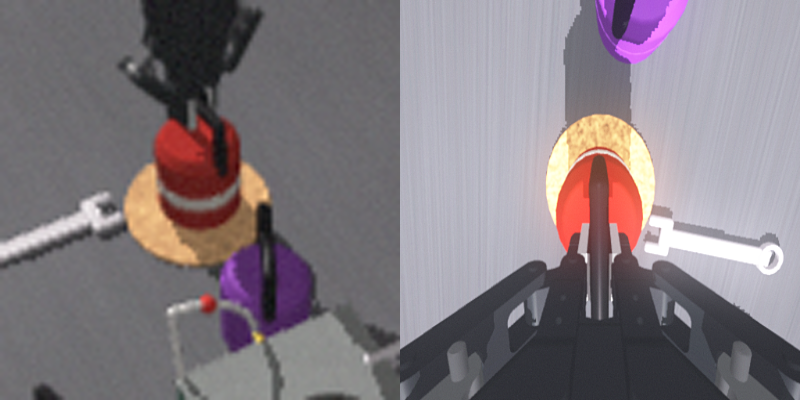

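The canister hangs centred over the mat in both views. I'll lower it slowly until it touches.

Emit:
carry_out(plan=[{"travel":[0,0,-0.008],"angular":[0,0,0],"grip":-1},{"travel":[0,0,-0.014],"angular":[0,0,0],"grip":-1},{"travel":[0,0,-0.02],"angular":[0,0,0],"grip":-1},{"travel":[0,0,-0.024],"angular":[0,0,0],"grip":-1},{"travel":[0,0,-0.028],"angular":[0,0,0],"grip":-1},{"travel":[0,0,-0.03],"angular":[0,0,0],"grip":-1},{"travel":[0,0,-0.03],"angular":[0,0,0],"grip":-1}])

```text
time: 6.65
ee_pos: [0.4875, -0.3339, 0.1277]
tcp_rot: [180.0, 0.0, 98.3]
wrist_force: [-0.2, 0.3, -4.3]
opening: 0.0104
grasp_force: 39.4
```

Emit:
carry_out(plan=[{"travel":[0,0,-0.003],"angular":[0,0,0],"grip":-1},{"travel":[0,0,-0.006],"angular":[0,0,0],"grip":-1},{"travel":[0,0,-0.009],"angular":[0,0,0],"grip":-1},{"travel":[0,0,-0.012],"angular":[0,0,0],"grip":-1},{"travel":[0,0,-0.015],"angular":[0,0,0],"grip":-1},{"travel":[0,0,-0.018],"angular":[0,0,0],"grip":-1},{"travel":[0,0,-0.018],"angular":[0,0,0],"grip":-1}])

```text
time: 7.23
ee_pos: [0.4874, -0.3338, 0.122]
tcp_rot: [-180.0, -0.0, 98.3]
wrist_force: [-0.1, 0.7, -4.9]
opening: 0.0108
grasp_force: 39.4
```

Emit:
carry_out(plan=[{"travel":[0,0,-0.003],"angular":[0,0,0],"grip":-1},{"travel":[0,0,-0.006],"angular":[0,0,0],"grip":-1},{"travel":[0,0,-0.008],"angular":[0,0,0],"grip":-1},{"travel":[0,0,-0.008],"angular":[0,0,0],"grip":-1}])

```text
time: 7.57
ee_pos: [0.4877, -0.3341, 0.1214]
tcp_rot: [179.9, 0.1, 98.3]
wrist_force: [-2.3, 0.6, 4.7]
opening: 0.0106
grasp_force: 40.3
```

Contact is made: the force went from -4.9 to +4.7 N. Releasing and going up.

Emit:
carry_out(plan=[{"travel":[0,0,0.002],"angular":[0,0,0],"grip":-0.8},{"travel":[0,0,0.002],"angular":[0,0,0],"grip":-0.5},{"travel":[0,0,0.002],"angular":[0,0,0],"grip":0},{"travel":[0,0,0.002],"angular":[0,0,0],"grip":0.5},{"travel":[0,0,0.002],"angular":[0,0,0],"grip":1},{"travel":[0,0,0.002],"angular":[0,0,0],"grip":1},{"travel":[0,0,0.002],"angular":[0,0,0],"grip":1},{"travel":[0,0,0.002],"angular":[0,0,0],"grip":1}])

```text
time: 8.23
ee_pos: [0.4875, -0.3339, 0.1204]
tcp_rot: [-180.0, -0.0, 98.3]
wrist_force: [0.3, -0.6, 0.3]
opening: 0.0853
grasp_force: 0.0
```

Emit:
carry_out(plan=[{"travel":[0,0,0.05],"angular":[0,0,0],"grip":1},{"travel":[0,0,0.15],"angular":[0,0,0],"grip":1},{"travel":[0,0,0.27],"angular":[0,0,0],"grip":1},{"travel":[0,0,0.39],"angular":[0,0,0],"grip":1},{"travel":[0,0,0.5],"angular":[0,0,0],"grip":1},{"travel":[0,0,0.6],"angular":[0,0,0],"grip":1},{"travel":[0,0,0.7],"angular":[0,0,0],"grip":1},{"travel":[0,0,0.7],"angular":[0,0,0],"grip":1}])

```text
time: 8.9
ee_pos: [0.4879, -0.3342, 0.3369]
tcp_rot: [179.7, 0.3, 98.3]
wrist_force: [0.1, 0.4, 1.5]
opening: 0.0856
grasp_force: 0.0
```

Run:
```python
from h import *
import pickle
o,w=wrist(); a=cams.camera('scene'); print(o['ee_pos'],o['q'].round(1))
A=cv2.resize(a['frame'][90:190,200:300],None,fx=4,fy=4,interpolation=2)
save('mat2',np.hstack([A,cv2.resize(w['frame'],(400,400))]))
h=cv2.cvtColor(w['frame'],cv2.COLOR_RGB2HSV)
m=cv2.inRange(h,(8,80,90),(24,255,255));
```

```text
[ 0.48791137 -0.3341578   0.33685126] [-34.4  14.2  31.4 106.7   0.   47.3]
```

View pics/mat2.png

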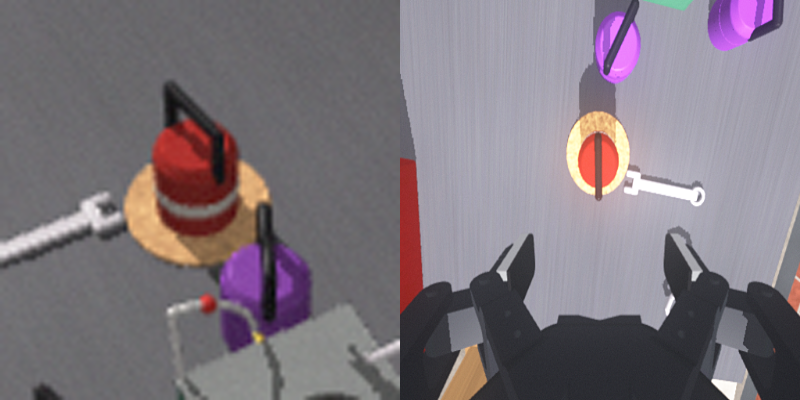

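The canister stands released and upright, centred on the mat. Next is the lid bar.

Emit:
carry_out(plan=[{"travel":[-0.01,0.06,0],"angular":[0,0,-0.03],"grip":0.5},{"travel":[-0.03,0.16,0],"angular":[0,0,-0.06],"grip":0.2},{"travel":[-0.06,0.28,0],"angular":[0,0,-0.1],"grip":-0.1},{"travel":[-0.09,0.4,0],"angular":[0,0,-0.15],"grip":-0.1},{"travel":[-0.12,0.52,0],"angular":[0,0,-0.2],"grip":-0.1},{"travel":[-0.15,0.64,0],"angular":[0,0,-0.25],"grip":-0.1},{"travel":[-0.18,0.76,0],"angular":[0,0,-0.255],"grip":-0.1},{"travel":[-0.2,0.88,0],"angular":[0,0,-0.255],"grip":-0.1}])

```text
time: 9.67
ee_pos: [0.4261, -0.0684, 0.3292]
tcp_rot: [-179.9, -0.0, 91.0]
wrist_force: [1.6, -0.2, -0.8]
opening: 0.0385
grasp_force: 0.0
```

Emit:
carry_out(plan=[{"travel":[0,0.1,-0.05],"angular":[0,0,0],"grip":-0.1},{"travel":[0,0.19,-0.12],"angular":[0,0,0],"grip":-0.1},{"travel":[0,0.26,-0.2],"angular":[0,0,0],"grip":-0.1},{"travel":[0,0.265,-0.26],"angular":[0,0,0],"grip":-0.1},{"travel":[0,0.265,-0.3],"angular":[0,0,0],"grip":-0.1},{"travel":[0,0.265,-0.3],"angular":[0,0,0],"grip":-0.1}])

```text
time: 10.17
ee_pos: [0.426, 0.0101, 0.2367]
tcp_rot: [-179.7, 0.0, 91.1]
wrist_force: [-1.1, -0.2, -1.3]
opening: 0.0385
grasp_force: 0.0
```

Run:
```python
from h import *
import pickle; a,b=pickle.load(open('c0.pkl','rb'))
o,w=wrist(); print(o['ee_pos'],o['tcp_rot'],o['opening'])
h=cv2.cvtColor(w['frame'],cv2.COLOR_RGB2HSV); m=cv2.inRange(h,(22,140,120),(33,255,255))
n,l,s,c=cv2.connectedComponentsWithStats(m); i=1+np.argmax(s[1:,4]); ce,sz,an=cv2.minAreaRect(cv2.findNonZero((l==i).astype(np.uint8))); print(s[i],ce,sz,an)
P=[plane(w,x,.113) for x in cv2.boxPoints((ce,sz,an))]; print(np.round(P,4),np.mean(P,0))
print(tri([ray(a,(317.4,187.9)),ray(b,(231.6,261)),ray(w,ce)]))
save('w3',w['frame'])
```

```text
[0.42598295 0.01010924 0.23666825] [-1.79684918e+02  5.01839476e-03  9.11021477e+01] 0.03853436448422369
[250 111  14 132 557] (254.31777954101562, 176.3335723876953) (8.137383460998535, 131.4571990966797) 4.361572265625
[[ 0.4176 -0.0557  0.113 ]
 [ 0.4252  0.0735  0.113 ]
 [ 0.4325  0.0731  0.113 ]
 [ 0.4259 -0.0562  0.113 ]] [0.42527917 0.00870195 0.113     ]
(array([0.42680275, 0.00917498, 0.10770798]), [np.float64(0.0012601595559580741), np.float64(0.001885272806664746), np.float64(0.0026225691473363236)])
```

View pics/w3.png

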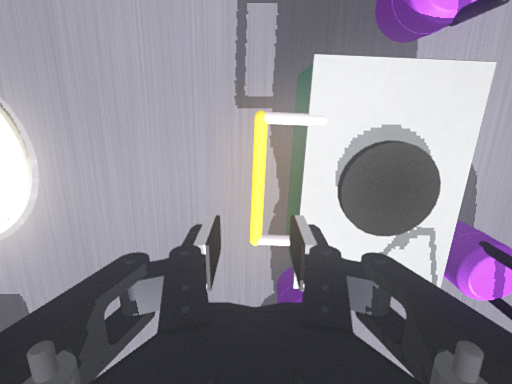

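The bar lies between the fingers' lines, from (260,112) to (256,245), and runs at about 88° in the world. The black seat on the lid is empty. I'll turn -3° and descend.

Emit:
carry_out(plan=[{"travel":[0.002,-0.003,-0.08],"angular":[0,0,-0.1],"grip":-0.1},{"travel":[0.002,-0.003,-0.17],"angular":[0,0,-0.1],"grip":-0.1},{"travel":[0.002,-0.003,-0.26],"angular":[0,0,-0.1],"grip":-0.1},{"travel":[0.002,-0.003,-0.34],"angular":[0,0,-0.1],"grip":-0.1},{"travel":[0.002,-0.003,-0.4],"angular":[0,0,-0.1],"grip":-0.1},{"travel":[0.002,-0.003,-0.435],"angular":[0,0,-0.1],"grip":-0.1},{"travel":[0.002,-0.003,-0.435],"angular":[0,0,-0.1],"grip":-0.3},{"travel":[0.002,-0.003,-0.435],"angular":[0,0,-0.1],"grip":-0.5}], grip_force=30)

```text
time: 10.88
ee_pos: [0.4282, 0.0085, 0.1107]
tcp_rot: [180.0, -0.0, 88.1]
wrist_force: [-1.1, -0.4, 0.2]
opening: 0.0211
grasp_force: 0.0
```

Emit:
carry_out(plan=[{"travel":[0,0,0],"angular":[0,0,0],"grip":-0.7},{"travel":[0,0,0],"angular":[0,0,0],"grip":-1},{"travel":[0,0,0],"angular":[0,0,0],"grip":-1},{"travel":[0,0,0],"angular":[0,0,0],"grip":-1},{"travel":[0,0,0],"angular":[0,0,0],"grip":-1},{"travel":[0,0,0],"angular":[0,0,0],"grip":-1}])

```text
time: 11.38
ee_pos: [0.4282, 0.0086, 0.1111]
tcp_rot: [180.0, 0.0, 88.2]
wrist_force: [-5.7, -0.8, 6.8]
opening: 0.0108
grasp_force: 29.6
```

Emit:
carry_out(plan=[{"travel":[0,0,0],"angular":[0,0,0],"grip":-0.3},{"travel":[-0.003,0,0],"angular":[0,0,0],"grip":-0.3},{"travel":[-0.005,0,-0.01],"angular":[0,0,0],"grip":-0.3},{"travel":[-0.005,0,-0.022],"angular":[0,0,0],"grip":-0.3},{"travel":[-0.005,0,-0.022],"angular":[0,0,0],"grip":-0.6},{"travel":[-0.005,0,-0.022],"angular":[0,0,0],"grip":-1},{"travel":[-0.005,0,-0.022],"angular":[0,0,0],"grip":-1},{"travel":[-0.005,0,-0.022],"angular":[0,0,0],"grip":-1}], grip_force=30)

```text
time: 12.05
ee_pos: [0.4281, 0.0087, 0.1035]
tcp_rot: [179.8, 0.0, 88.2]
wrist_force: [8.7, -0.4, -4.4]
opening: 0.0109
grasp_force: 30.6
```

Emit:
carry_out(plan=[{"travel":[0,0,0],"angular":[0,0,0],"grip":-1},{"travel":[0,0,0],"angular":[0,0,0],"grip":-1},{"travel":[0,0,0],"angular":[0,0,0],"grip":-1}])

```text
time: 12.3
ee_pos: [0.4281, 0.0087, 0.1036]
tcp_rot: [179.8, 0.0, 88.2]
wrist_force: [8.2, -0.0, -4.7]
opening: 0.0105
grasp_force: 30.6
```

Emit:
carry_out(plan=[{"travel":[0.005,0,0.032],"angular":[0,0,0],"grip":-1},{"travel":[0.008,0,0.065],"angular":[0,0,0],"grip":-1},{"travel":[0.013,0,0.097],"angular":[0,0,0],"grip":-1},{"travel":[0.019,0,0.129],"angular":[0,0,0],"grip":-1},{"travel":[0.027,-0.001,0.161],"angular":[0,0,0],"grip":-1},{"travel":[0.036,-0.001,0.192],"angular":[0,0,0],"grip":-1},{"travel":[0.047,-0.001,0.222],"angular":[0,0,0],"grip":-1},{"travel":[0.059,-0.002,0.252],"angular":[0,0,0],"grip":-1}])

```text
time: 12.97
ee_pos: [0.4441, 0.0083, 0.1797]
tcp_rot: [-179.9, -0.0, 88.2]
wrist_force: [0.9, 2.4, -5.5]
opening: 0.011
grasp_force: 29.5
```

Emit:
carry_out(plan=[{"travel":[0,0,0],"angular":[0,0,0],"grip":-1}])

```text
time: 13.05
ee_pos: [0.4446, 0.0083, 0.1808]
tcp_rot: [180.0, -0.0, 88.2]
wrist_force: [-4.8, 2.7, -1.6]
opening: 0.0109
grasp_force: 29.9
```

Run:
```python
from h import *
o=monitor.get_obs(); p=o['ee_pos']; print(p,o['tcp_rot'],o['wrist_force'],np.arctan2(p[2]+.008-.110,.623-p[0]),np.hypot(p[2]+.008-.110,.623-p[0]))
def off(t): return .195*(1-np.cos(t))+.003*np.sin(t),.195*np.sin(t)-.003*(1-np.cos(t))
for t in np.arange(.4,1.3,.05): print(round(t,2),np.round((np.array(off(t))-off(.4))/.3,3))
a=cams.camera('scene'); save('lid1',cv2.resize(a['frame'][110:250,220:350],None,fx=4,fy=4,interpolation=2))
```

```text
[0.44462732 0.00829853 0.18079554] [ 1.79971919e+02 -2.69724673e-02  8.81704282e+01] [-4.77006117  2.69553245 -1.58116999] 0.4159692988226622 0.19500140755460238
0.4 [0. 0.]
0.45 [0.014 0.029]
0.5 [0.029 0.058]
0.55 [0.046 0.086]
0.6 [0.064 0.113]
0.65 [0.083 0.139]
0.7 [0.104 0.164]
0.75 [0.126 0.188]
0.8 [0.149 0.211]
0.85 [0.173 0.233]
0.9 [0.199 0.253]
0.95 [0.225 0.272]
1.0 [0.252 0.29 ]
1.05 [0.28  0.306]
1.1 [0.309 0.321]
1.15 [0.338 0.335]
1.2 [0.369 0.347]
1.25 [0.399 0.358]
```

View pics/lid1.png

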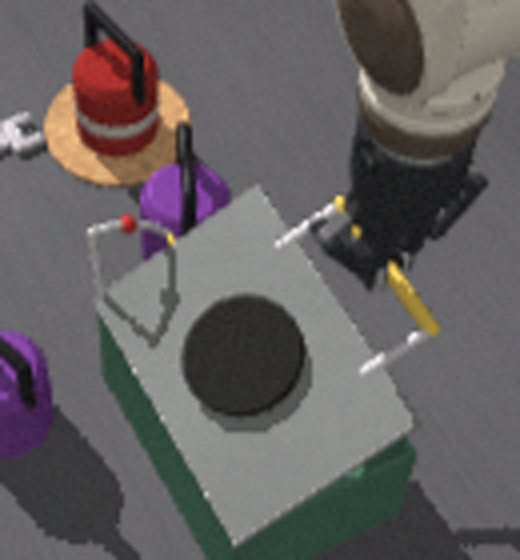

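The bar is in the fingers and the lid is up about 0.4 rad; the radius is consistent at 0.195 m. That was the last picture, so from here I use numbers only.

Emit:
carry_out(plan=[{"travel":[0.014,0,0.029],"angular":[0,0,0],"grip":-1},{"travel":[0.029,-0.001,0.058],"angular":[0,0,0],"grip":-1},{"travel":[0.046,-0.002,0.086],"angular":[0,0,0],"grip":-1},{"travel":[0.064,-0.002,0.113],"angular":[0,0,0],"grip":-1},{"travel":[0.083,-0.003,0.139],"angular":[0,0,0],"grip":-1},{"travel":[0.104,-0.004,0.164],"angular":[0,0,0],"grip":-1},{"travel":[0.126,-0.004,0.188],"angular":[0,0,0],"grip":-1},{"travel":[0.149,-0.005,0.211],"angular":[0,0,0],"grip":-1}])

```text
time: 13.77
ee_pos: [0.4866, 0.0073, 0.2435]
tcp_rot: [-179.8, -0.1, 88.2]
wrist_force: [-17.7, 4.2, 12.8]
opening: 0.0106
grasp_force: 30.6
```

Emit:
carry_out(plan=[{"travel":[0,0,0],"angular":[0,0,0],"grip":-1}])

```text
time: 13.85
ee_pos: [0.488, 0.0072, 0.2445]
tcp_rot: [-179.9, -0.1, 88.2]
wrist_force: [-15.3, 4.6, 14.6]
opening: 0.011
grasp_force: 31.3
```

```bash
cat >> h.py <<'E'
def lidcheck():
    o=monitor.get_obs(); p=o['ee_pos']; print(p,o['wrist_force'],np.arctan2(p[2]+.008-.110,.623-p[0])-.0154,np.hypot(p[2]+.008-.110,.623-p[0]))
    a=cams.camera('scene'); h=cv2.cvtColor(a['frame'],cv2.COLOR_RGB2HSV)[150:200,235:275]
    for n,lo,hi in(('bead',(0,150,100),(8,255,255)),('pin',(20,120,100),(34,255,255))):
        k,l,s,c=cv2.connectedComponentsWithStats(cv2.inRange(h,lo,hi)); print(n,[(s[i,4],(c[i]+[235,150]).round(1)) for i in range(1,k)])
    # expected pin px for angles: hinge point and bin yaw -2 deg
    y=np.radians(-2); ex=np.array([np.cos(y),np.sin(y),0]); ey=np.array([-np.sin(y),np.cos(y),0]); H=np.array([.623,.002,.110])
    for t in(.4,.8,.95,1.05,1.2): print(t,proj(a,H-.124*ey-.075*np.cos(t)*ex+[0,0,.075*np.sin(t)]).round(1))
E
python3 -c "
from h import *
lidcheck()"
```

```text
[0.48800617 0.00718764 0.24449971] [-15.26029093   4.5537979   14.6392032 ] 0.7970404169159847 0.19628932725639678
bead [(np.int32(11), array([251.6, 165.4]))]
pin [(np.int32(3), array([257., 167.]))]
0.4 [262.1 167.9]
0.8 [257.1 165.2]
0.95 [254.5 164.8]
1.05 [252.6 164.8]
1.2 [249.4 165.1]
```

Emit:
carry_out(plan=[{"travel":[0.018,0.001,0.028],"angular":[0,0,0],"grip":-1},{"travel":[0.043,0.001,0.05],"angular":[0,0,0],"grip":-1},{"travel":[0.07,0.001,0.069],"angular":[0,0,0],"grip":-1},{"travel":[0.097,0,0.088],"angular":[0,0,0],"grip":-1},{"travel":[0.126,0,0.104],"angular":[0,0,0],"grip":-1},{"travel":[0.155,0,0.12],"angular":[0,0,0],"grip":-1},{"travel":[0.185,0,0.135],"angular":[0,0,0],"grip":-1},{"travel":[0.215,0,0.148],"angular":[0,0,0],"grip":-1}])

```text
time: 14.57
ee_pos: [0.5536, 0.0059, 0.2873]
tcp_rot: [180.0, 0.1, 88.1]
wrist_force: [-4.7, -3.2, 6.9]
opening: 0.0108
grasp_force: 31.4
```

Emit:
carry_out(plan=[{"travel":[0,0,0],"angular":[0,0,0],"grip":-1},{"travel":[0,0,0],"angular":[0,0,0],"grip":-1}])

```text
time: 14.73
ee_pos: [0.554, 0.0059, 0.2874]
tcp_rot: [179.9, 0.1, 88.1]
wrist_force: [-0.3, -3.7, 4.6]
opening: 0.0107
grasp_force: 31.1
```

```bash
python3 -c "
from h import *
lidcheck()"
```

```text
[0.5540422  0.00593829 0.28737877] [-0.28515487 -3.67532285  4.63983559] 1.199273099602043 0.19778894804809272
bead [(np.int32(2), array([250.5, 164. ]))]
pin [(np.int32(3), array([249., 167.]))]
0.4 [262.1 167.9]
0.8 [257.1 165.2]
0.95 [254.5 164.8]
1.05 [252.6 164.8]
1.2 [249.4 165.1]
```

The pin has passed the bead, at about 1.2 rad. Bringing the lid back to about 0.93.

Emit:
carry_out(plan=[{"travel":[-0.03,0.001,-0.013],"angular":[0,0,0],"grip":-1},{"travel":[-0.06,0.001,-0.028],"angular":[0,0,0],"grip":-1},{"travel":[-0.089,0.001,-0.044],"angular":[0,0,0],"grip":-1},{"travel":[-0.118,0.001,-0.06],"angular":[0,0,0],"grip":-1},{"travel":[-0.137,0.001,-0.073],"angular":[0,0,0],"grip":-1},{"travel":[-0.15,0.001,-0.082],"angular":[0,0,0],"grip":-1},{"travel":[-0.156,0.001,-0.086],"angular":[0,0,0],"grip":-1},{"travel":[-0.156,0.001,-0.086],"angular":[0,0,0],"grip":-1}])

```text
time: 15.45
ee_pos: [0.5064, 0.0071, 0.2607]
tcp_rot: [-180.0, -0.0, 88.2]
wrist_force: [0.2, 0.0, -0.4]
opening: 0.0106
grasp_force: 31.0
```

Emit:
carry_out(plan=[{"travel":[0,0,0],"angular":[0,0,0],"grip":-1},{"travel":[0,0,0],"angular":[0,0,0],"grip":-1},{"travel":[0,0,0],"angular":[0,0,0],"grip":-1},{"travel":[0,0,0],"angular":[0,0,0],"grip":-1},{"travel":[0,0,0],"angular":[0,0,0],"grip":-1},{"travel":[0,0,0],"angular":[0,0,0],"grip":-1}])

```text
time: 15.95
ee_pos: [0.5068, 0.0071, 0.261]
tcp_rot: [180.0, -0.0, 88.2]
wrist_force: [-1.3, 1.7, 1.2]
opening: 0.0105
grasp_force: 31.2
```

```bash
python3 -c "
from h import *
lidcheck()
o=monitor.get_obs();print(o['grasp_force'],o['qd'].round(2))"
```

```text
[0.50677939 0.0070653  0.26097505] [-1.30265067  1.68339983  1.16155584] 0.9241261508357503 0.1969271405043216
bead [(np.int32(11), array([251.6, 165.4]))]
pin [(np.int32(3), array([255., 167.]))]
0.4 [262.1 167.9]
0.8 [257.1 165.2]
0.95 [254.5 164.8]
1.05 [252.6 164.8]
1.2 [249.4 165.1]
31.161396503448486 [-0.06 -0.11 -0.19 -0.01  0.03  0.12]
```

The lid is held still at about 0.92 rad with the pin just below the bead, so I'm handing in.

```bash
python3 -c "
from h import *
print(ticket.job_done())"
```

```text
the job is handed in; nothing more can be done
None
```

The canister is upright and released on the cork mat, the lid was swung to about 1.2 rad and is now held still at about 0.92 rad just below the bead, and the job is handed in; no verdict came back, and I did not re-measure the spray can, wrench or collar at the end.

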